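# Stack the handled tote on the tote of specimen pots

## Task

Clear up the lab bench: pick up the grey tote by its carrying handle, turn it end for end and set it down gently, centred and square, on top of the tote that holds the specimen pots, so that it stands level on the rim (stacked) and does not drop inside onto the pots (nested); the two scooped ends must then be at opposite ends. Do not shove the pot tote about, leave the other, empty tote alone, and let go at the end.

Things in the scene. Friction and masses are not known exactly. Their poses are not given: they have to be found in the camera images.
- carrier_handle (a point): Centre of the aluminium grip bar (14 x 139 x 14 mm) fixed upright across the empty grey tote to be moved; loose, 0.4 kg, the only one with a handle. 112 mm above the tote's underside, over its centre; free space below and beside the bar. x runs along the tote away from its scooped end, z up. Tote: 188 x 148 mm at the rim, 70 high. Turned half a turn it stacks, 70 mm above the lower underside.
- carrier_scoop (a point): Middle of the scooped (cut-down) end wall of the tote with the handle: 85 mm from its centre along its -x, 35 mm above its underside; axes as the handle's. The tote has foot lugs on its long sides at x = -50 and +22 mm, out to y = +-72; on a tote facing the same way they slip down the notches (nested), turned round they rest on the rim (stacked).
- pot_tote: The tote to stack on: same shape, size and grey plastic, no handle, loose, 0.95 kg, with eight small white-capped pots fixed in it (tops at 36 mm). Origin at the centre of its underside; x along its length away from its scooped end, z up. Rim at z = 70 mm, open notches 20 mm long in its long walls at x = -50 and +22 mm.
- spare_tote: A bystander: an empty tote of the same shape, size and grey plastic, no handle. Origin at the centre of its underside; x along its length away from its scooped end, z up.
Things that resemble listed ones, but are neither listed nor needed, are in the scene too. What is shaped like the part that bears carrier_handle but blue or brown is not meant. Leave any brown look-alike of the pot_tote alone.

How it is judged:
By the outcome, as a careful person would: the job done as asked, in the order asked, and still so for the second after the job is handed in, with the robot touching nothing.
It also fails if it takes over 35 s, if anything falls off the work surface, if the arm or the gripper's body presses on something with over 40 N, if the wrist force passes 120 N, or if a joint passes its speed limit or range.

## Robot

A 7-joint arm with a two-finger parallel gripper is mounted at the origin on the work surface. World frame = base frame: x ahead of the robot, y to its left, z up, the work surface at z = 0. Lengths are in mm, angles in rad, forces in N, time in s.
With the tool pointing down it reaches from about 350 to 900 mm from the base axis. Payload 19.9 kg.
Tool frame: the origin (TCP) lies at the very end of the fingers, on their centre line; the grasp point (between the pads) lies 19 mm behind it; z points along the fingers, y is the line along which they close (so a half turn about z gives the same grasp; the last joint's range is limited). The gripper opens to 94 mm and grips with 3 to 60 N. Pads are 16 mm wide; open, the fingers measure 119 mm over their backs; the gripper's body (75 mm by 177 mm) begins 78 mm behind the grasp point.
Start: joints at [1.262, 0.417, -0.01, 1.614, 0.005, 1.111, -0.053], TCP at [164.773, -602.867, 205.425] pointing down, gripper open.
Joint ranges: [-2.81, 2.81], [-0.39, 2.02], [-1.27, 1.25], [0.06, 2.57], [-1.19, 4.33], [0.19, 2], [-2.82, 2.82]. Speed limits (rad/s): [1.89, 1.89, 2.39, 2.39, 3.01, 3.01, 3.01].

## Interface

Orientations are given as a rotation vector (axis times angle).
In Python, from workcell import arm, grip, cams, hand_in, telemetry gives the robot as it stands. Calls block until the motion is done:
- arm.move_ptp(position, orientation): joint-space move of the TCP to a pose.
- arm.move_l(position, rotation=None, rate=150, contact_N=None): straight line of the TCP; rotation=None keeps the orientation; rate is the mean speed in mm/s. With contact_N (N) it stops when the force on the tool has changed by that much, and returns True; else False.
- arm.goto_joints(angles): joint-space move.
- grip(opening, force=None): finger opening in mm; force is the grip in N (None keeps the last); returns when the fingers have stopped.
- arm.hold(seconds).
- arm.solve_ik(position, orientation): joint angles nearest the present ones, or None.
- cams.snapshot(name): name is "scene" or "side" or "wrist"; returns (picture, depth): 480x640x3 uint8, red, green, blue; 480x640 float32, mm along the optical axis (not along the pixel's ray), 0 where there is no reading.
- cams.get_calibration(name): a dict with "camera_matrix" (3x3 intrinsics, pixels), "k1" (the pictures are not rectified: a ray, as slopes to the right and down, at radius r is drawn at 1 + k1 r^2 times it, then the intrinsics apply), "world_to_cam" (4x4, takes a point from world to camera coordinates). Camera axes: x right, y up, looking along -z (the intrinsics and any distortion apply to the point x, -y, -z); pixel columns grow to the right and rows downward; lengths in mm; the calibration is good to about 2 mm. A picture is of the moment at which its call begins: read the wrist's pose just before it. get_calibration takes no time and is no camera call; for the wrist camera it gives the pose at the moment of the call.
A pose or a line that the arm cannot do raises arm.IKError and nothing moves.
- hand_in(): hands the job in; it is judged then, once.
Readings, each from a call of its own:
- telemetry.get_time(): time.
- telemetry.get_qpos(): joint angles.
- telemetry.get_joint_velocities(): joint speeds.
- telemetry.get_effort(): joint torques, N m.
- telemetry.get_eef_pos(): TCP position.
- telemetry.get_tool_rot(): TCP orientation.
- telemetry.get_wrist_force(): force on the tool from outside, world axes, zero at the start.
- telemetry.get_torque(): the same for the moment, N m.
- telemetry.get_finger_gap(): finger opening in mm.
- telemetry.get_grip_force(): force on a finger pad.
Only numpy, scipy, OpenCV 4.12 (cv2) and the standard library are available. Lean on these libraries where they do the work, as an engineer would, in place of code of your own. Each camera call takes 0.05 s, during which the arm holds its last target. There are 200 camera calls.

## Working session

There is one attempt and no reset: what is moved stays moved. The work goes in short steps, each a Python script; the robot and the scene stay as the last script left them, time stands still between calls to the robot, and variables do not carry over. Pictures are saved under pics/ and viewed, at most 10 in all, crops included, and the job is handed in when it is done.

```bash
mkdir -p pics; cat > h.py <<'E'
import numpy as np, cv2
from workcell import arm, grip, cams, hand_in, telemetry
def snap(n,save=None):
    c=cams.get_calibration(n); p,d=cams.snapshot(n)
    if save: cv2.imwrite('pics/'+save+'.png',p[:,:,::-1])
    return c,p,d
def cloud(c,d):
    K=np.array(c["camera_matrix"],float);k1=c["k1"]
    v,u=np.mgrid[:d.shape[0],:d.shape[1]].astype(float)
    X=(u-K[0,2])/K[0,0];Y=(v-K[1,2])/K[1,1]
    x,y=X.copy(),Y.copy()
    for _ in range(8):
        s=1+k1*(x*x+y*y); x,y=X/s,Y/s
    P=np.stack([x*d,-y*d,-d,np.ones_like(d)],-1)
    return (P@np.linalg.inv(np.array(c["world_to_cam"])).T)[...,:3]
E
python3 - <<'E'
from h import *
for n in("scene","side"):
    c,p,d=snap(n,n+'0'); print(n,c["k1"],np.linalg.inv(np.array(c["world_to_cam"]))[:3,3],(d>0).mean())
    np.savez(n+'0.npz',W=cloud(c,d),p=p,d=d)
print(telemetry.get_time(),telemetry.get_tool_rot())
E
```

```text
scene -0.12365889456650142 [1089.87706115 -525.15969572  870.36487543] 0.9962662760416666
side -0.12304860676845374 [409.96129182 732.71627175 875.07647064] 0.9960384114583334
0.1 [-3.11267640e+00 -4.17780875e-01  4.01784683e-04]
```

View pics/scene0.png

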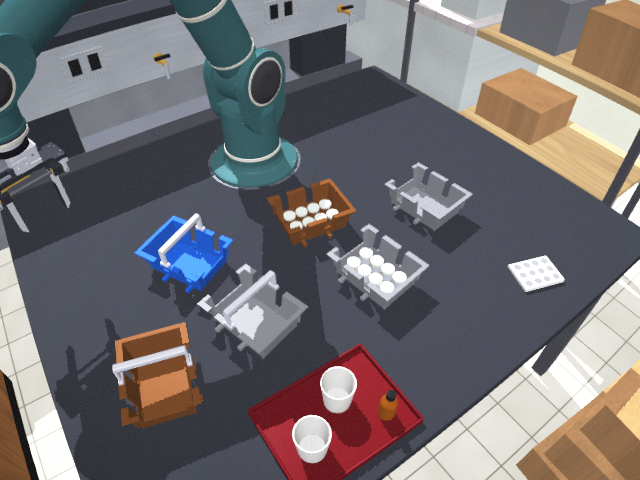

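View pics/side0.png

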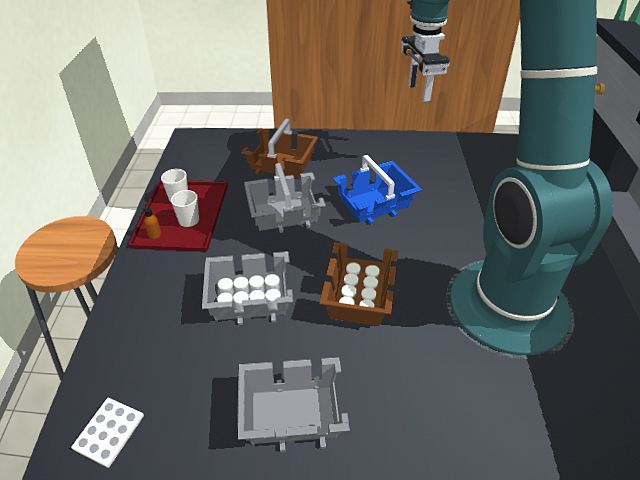

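Scene view: the handled totes are grey (255,310), blue (185,255) and brown (155,370). Pot totes are grey (378,270) and brown (312,212), and the grey empty spare is at (430,195). I'm choosing grey (255,310) to carry and grey (378,270) to stack on. Next I'll measure them from the depth images.

```bash
python3 - <<'E'
from h import *
Ws=[]
for n in("scene","side"):
    z=np.load(n+'0.npz');W=z['W'];p=z['p'];d=z['d']
    hsv=cv2.cvtColor(p,cv2.COLOR_RGB2HSV)
    m=(d>0)&(hsv[...,1]<70)&(W[...,2]>10)&(W[...,2]<130)&(W[...,0]>250)&(W[...,0]<950)&(abs(W[...,1])<600)
    Ws.append(W[m])
    fl=(d>0)&(W[...,0]>300)&(W[...,0]<800)&(abs(W[...,1])<500)&(abs(W[...,2])<6); print(n,np.median(W[...,2][fl]))
    if n=='scene':
        for u,v in((255,310),(378,270),(430,195)): print(W[v,u].round())
A=np.vstack(Ws); lab=np.repeat([0,1],[len(w) for w in Ws])
# top-down map 1mm/px: x->row(inv), y->col(inv)
H=np.zeros((700,1200,3),np.uint8)
o=np.argsort(A[:,2]);B=A[o]
r=(950-B[:,0]).astype(int).clip(0,699);c=(600-B[:,1]).astype(int).clip(0,1199)
H[r,c]=cv2.applyColorMap((B[:,2]*2).clip(0,255).astype(np.uint8),cv2.COLORMAP_JET)[:,0]
H=cv2.dilate(H,np.ones((2,2)))
cv2.imwrite('pics/top.png',cv2.resize(H,(800,467)))
m=cv2.morphologyEx((H.max(2)>0).astype(np.uint8),cv2.MORPH_CLOSE,np.ones((9,9)))
n,L,st,ce=cv2.connectedComponentsWithStats(m)
for i in range(1,n):
    if st[i,4]<1500: continue
    sel=L[r,c]==i;P=B[sel];l=lab[o][sel]
    R=P[(P[:,2]>60)&(P[:,2]<76)]
    if len(R)<30: print(i,P.mean(0));continue
    print(i,st[i],'rim rect',cv2.minAreaRect(R[:,:2].astype(np.float32)))
    hh=P[P[:,2]>100]
    for k in(0,1):
        q=P[(P[:,2]>100)&(l==k)]
        if len(q)>50: print('  handle',k,len(q),cv2.minAreaRect(q[:,:2].astype(np.float32)),q[:,2].max())
E
```

```text
scene -0.32178844074178414
[ 508. -286.    5.]
[582.  14.  13.]
[448. 326.   4.]
side -0.20916869556305073
6 [ 919   74   74   74 3145] rim rect ((839.5401000976562, -356.5775451660156), (65.58665466308594, 72.3836669921875), 12.755985260009766)
8 [813.29300007 336.78907788  12.34214699]
10 [ 824  127   74   72 2725] rim rect ((788.3841552734375, -260.68450927734375), (67.16268920898438, 68.72282409667969), 36.016517639160156)
17 [  511   257   179   208 22119] rim rect ((589.5435180664062, -0.14002227783203125), (190.1286163330078, 153.8349151611328), 8.049895286560059)
20 [  802   303   199   222 14833] rim rect ((535.25, -300.2015075683594), (193.44459533691406, 154.55215454101562), 15.669391632080078)
  handle 0 530 ((535.5222778320312, -303.47314453125), (17.313106536865234, 137.8229522705078), 15.770288467407227) 122.87500541323277
  handle 1 231 ((537.6002197265625, -297.9490051269531), (14.927436828613281, 143.98605346679688), 15.559111595153809) 122.01936676057073
23 [1059  352  141   64 2563] rim rect ((572.2257690429688, -533.0142822265625), (144.9366912841797, 35.52381515
[... 203 characters left out ...]
72021484375), (142.41876220703125, 14.350526809692383), 74.49124145507812) 122.80118663108419
24 [  235   373   174   207 13547] rim rect ((473.4209899902344, 277.5735168457031), (192.01771545410156, 154.5231475830078), 6.921030044555664)
58 [341.95996576 -19.72521145  33.45597253]
59 [ 880  615  143   85 2686] rim rect ((293.4188537597656, -350.50091552734375), (29.145776748657227, 146.00271606445312), 26.327869415283203)
  handle 0 390 ((291.605224609375, -352.8131103515625), (18.392526626586914, 138.61410522460938), 26.69248390197754) 121.41328286023452
  handle 1 277 ((293.38739013671875, -349.9847717285156), (16.381481170654297, 143.72515869140625), 27.861799240112305) 120.5400268935557
```

View pics/top.png

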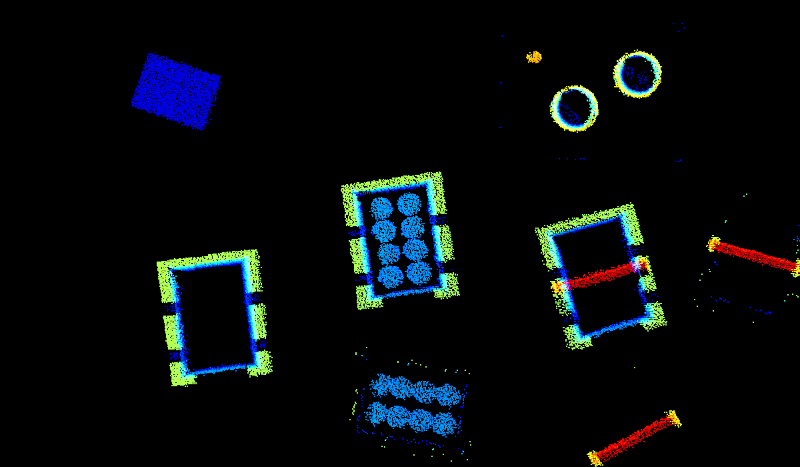

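The overhead map gives these poses:

| Tote | Centre (mm) | Yaw |
|---|---|---|
| Carrier | (536,-300) | +15.7° |
| Pot tote | (589.5,0) | +8.0° |
| Spare | (473,278) | +6.9° |

All three scoops face the robot, and the rim measures about 190 x 154, which fits the given size. Next are close wrist looks at both totes.

```bash
cat >> h.py <<'E'
from scipy.spatial.transform import Rotation as Ro
def down(yaw_y_deg):   # tool y at this world yaw, tool z down
    a=np.radians(yaw_y_deg); y=np.array([np.cos(a),np.sin(a),0]); z=np.array([0,0,-1.])
    return Ro.from_matrix(np.stack([np.cross(y,z),y,z],1)).as_rotvec()
def rim(W,p,d,cx,cy,zlo=60,zhi=76):
    hsv=cv2.cvtColor(p,cv2.COLOR_RGB2HSV)
    m=(d>0)&(hsv[...,1]<70)&(W[...,2]>zlo)&(W[...,2]<zhi)&(np.hypot(W[...,0]-cx,W[...,1]-cy)<130)
    return W[m]
E
python3 - <<'E'
from h import *
for nm,(x,y),t,yaw in(("pick",(536,-300),(535,-300),15.7-180),("place",(589,0),(589.5,0),8)):
    if nm=="pick":
        print('ik',[None if (q:=arm.solve_ik([x_,y_,z],down(w))) is None else np.round(q,2) for x_,y_,z,w in((536,-300,93,yaw),(589,0,163,8))])
    arm.move_ptp([x,y,320],down(yaw))
    print(nm,telemetry.get_qpos().round(2) if hasattr(telemetry.get_qpos(),'round') else telemetry.get_qpos(),telemetry.get_time())
    c,p,d=snap("wrist","w_"+nm); W=cloud(c,d); np.savez('w_'+nm+'.npz',W=W,p=p,d=d)
    print(np.linalg.inv(np.array(c["world_to_cam"]))[:3,3])
    R=rim(W,p,d,*t); print(len(R),np.median(R[:,2]),cv2.minAreaRect(R[:,:2].astype(np.float32)))
    R=rim(W,p,d,*t,104,126); 
    if len(R)>50:print('bar',len(R),np.median(R[:,2]),R.mean(0),cv2.minAreaRect(R[:,:2].astype(np.float32)))
a=cv2.imread('pics/w_pick.png');b=cv2.imread('pics/w_place.png');cv2.imwrite('pics/w.png',cv2.resize(np.hstack([a,b]),(800,300)))
E
```

```text
ik [array([ 0.39,  0.52,  0.09,  1.74, -0.06,  0.88, -2.36]), array([ 0.49,  0.49, -0.71,  1.73,  0.36,  1.06, -0.21])]
pick [ 0.47  0.32 -0.02  1.49  0.01  1.33 -2.41] 2.2083
[ 553.95018512 -365.82007879  498.77426293]
4219 69.35781752388056 ((533.8892822265625, -302.5932312011719), (188.78094482421875, 146.47840881347656), 15.661039352416992)
bar 1672 118.25801122402791 [ 534.96251091 -305.89995988  118.11527409] ((533.614990234375, -302.0245666503906), (13.915361404418945, 138.14407348632812), 15.514739990234375)
place [ 0.4   0.32 -0.58  1.54  0.18  1.34 -0.06] 4.3583
[579.56875967  67.25735108 498.87093854]
4646 69.35493741372787 ((588.3523559570312, 0.5074691772460938), (188.2424774169922, 148.1561279296875), 8.038066864013672)
```

View pics/w.png

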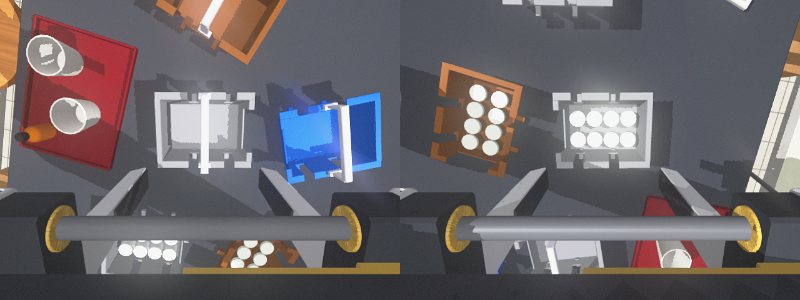

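Left view: the grey handled tote is at (205,130), with the blue one at (325,145). Right view: the grey pot tote is at (605,130), with the brown one at (475,120). The choice is confirmed, and the rims measure 188.5 x 147 at z=69 with the bar at z=118. Now the grasp and lift.

```bash
python3 - <<'E'
from h import *
o=down(15.6-180); x,y=533.8,-302.0
arm.move_ptp([x,y,190],o)
grip(60,40)
print(arm.move_l([x,y,93],rate=120,contact_N=8),telemetry.get_eef_pos())
grip(0,40); print('gap',telemetry.get_finger_gap(),telemetry.get_grip_force())
arm.move_l([x,y,110],rate=60); print('F',telemetry.get_wrist_force(),telemetry.get_torque(),telemetry.get_finger_gap())
arm.move_l([x,y,290],rate=200)
arm.move_l([588.4,0.3,290],rotation=down(8.04),rate=130)
print(telemetry.get_qpos(),telemetry.get_time())
arm.move_l([588.4,0.3,203],rate=120)
arm.hold(.2)
for n in("scene","side"):
    c,p,d=snap(n,n+'1'); np.savez(n+'1.npz',W=cloud(c,d),p=p,d=d)
print(telemetry.get_eef_pos(),telemetry.get_finger_gap(),telemetry.get_time())
R=[]
for n in("scene","side"):
    z=np.load(n+'1.npz'); R.append(rim(z['W'],z['p'],z['d'],589,0,169,190)); print(n,len(R[-1]),np.median(R[-1][:,2]),cv2.minAreaRect(R[-1][:,:2].astype(np.float32)))
R=np.vstack(R); print(cv2.minAreaRect(R[:,:2].astype(np.float32)))
A=np.c_[R[:,:2]-R[:,:2].mean(0),np.ones(len(R))]; m=(R[:,2]>175)&(R[:,2]<186); print('tilt',np.linalg.lstsq(A[m],R[m,2],rcond=None)[0])
E
```

```text
False [ 534.18476081 -302.23385518   93.69632066]
gap 13.911296018311575 39.998849630355835
F [-0.35081461 -0.44881217 -4.9719994 ] [ 0.12682465 -0.0014531   0.00887315] 13.468051282322607
[ 0.39648851  0.33398685 -0.57500532  1.58752808  0.18754439  1.27568775
 -0.06837806] 13.575
[5.88559015e+02 2.58299687e-01 2.03389819e+02] 13.303756935349911 14.75
scene 1170 179.07373384647497 ((589.8521118164062, -1.1213836669921875), (190.79312133789062, 150.08326721191406), 8.028217315673828)
side 1193 179.10264478776435 ((591.389404296875, 2.5108489990234375), (187.85028076171875, 152.29986572265625), 7.9806976318359375)
((589.8680419921875, 0.813934326171875), (190.73794555664062, 154.648193359375), 7.687524795532227)
tilt [3.56960551e-03 2.81570385e-03 1.79371459e+02]
```

```bash
python3 - <<'E'
from h import *
for n in("scene","side"):
    z=np.load(n+'0.npz'); R=rim(z['W'],z['p'],z['d'],589,0,60,80);print(n,len(R),np.median(R[:,2]),cv2.minAreaRect(R[:,:2].astype(np.float32)))
    z=np.load(n+'1.npz'); R=rim(z['W'],z['p'],z['d'],589,0,60,80);print('   now',len(R),cv2.minAreaRect(R[:,:2].astype(np.float32)))
a=cv2.imread('pics/scene1.png')[100:340,220:540];b=cv2.imread('pics/side1.png')[150:390,120:440]
cv2.imwrite('pics/c1.png',cv2.resize(np.hstack([a,b]),(800,300)))
E
```

```text
scene 1053 68.95714842153973 ((589.0972900390625, -1.2562942504882812), (189.55308532714844, 151.06568908691406), 8.366145133972168)
   now 729 ((587.6841430664062, -1.926910400390625), (191.1697998046875, 150.92198181152344), 8.968544960021973)
side 1205 68.68301694840682 ((590.705078125, 1.3949432373046875), (187.39857482910156, 151.12046813964844), 8.049895286560059)
   now 584 ((586.80078125, 58.14927673339844), (72.99231719970703, 197.68545532226562), 85.13941192626953)
```

View pics/c1.png

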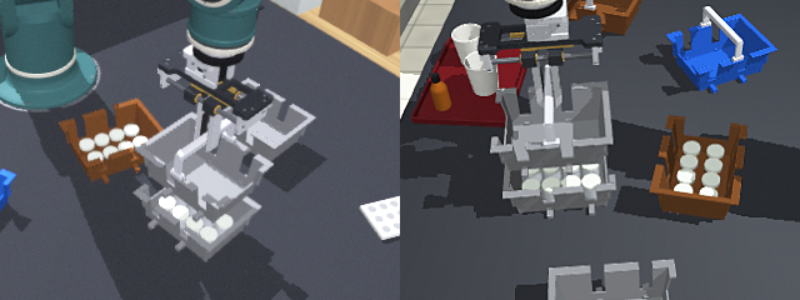

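The crops show the carrier hanging square over the pot tote: (205,160) in the scene half, (550,130) in the side half. Compared with the pot rim in the same cameras, it sits about (+0.7,+0.6) mm off, so I'll correct that and lower it under contact control.

```bash
python3 - <<'E'
from h import *
x,y=587.8,-.35
arm.move_l([x,y,170],rate=80)
t=arm.move_l([x,y,158],rate=12,contact_N=3); P=telemetry.get_eef_pos(); print(t,P,telemetry.get_wrist_force(),telemetry.get_time())
if t and 160<P[2]<167:
    arm.hold(.2); grip(20,5); arm.hold(.1); grip(60); arm.hold(.2)
    arm.move_l([P[0],P[1],250],rate=120); print('released',telemetry.get_wrist_force())
    R=[]
    for n in("scene","side"):
        c,p,d=snap(n,n+'2'); W=cloud(c,d); r=rim(W,p,d,589,0,132,148)
        print(n,len(r),np.median(r[:,2]),cv2.minAreaRect(r[:,:2].astype(np.float32)))
        R.append(r); q=rim(W,p,d,589,0,60,76); print('  lower',len(q),cv2.minAreaRect(q[:,:2].astype(np.float32)))
    R=np.vstack(R); A=np.c_[R[:,:2]-R[:,:2].mean(0),np.ones(len(R))]; print('tilt',np.linalg.lstsq(A,R[:,2],rcond=None)[0])
    a=cv2.imread('pics/scene2.png')[100:340,220:540];b=cv2.imread('pics/side2.png')[150:390,120:440]
    cv2.imwrite('pics/c2.png',cv2.resize(np.hstack([a,b]),(800,300)))
print(telemetry.get_time())
E
```

```text
True [ 5.87844662e+02 -3.57643441e-01  1.62963894e+02] [-0.94665669  0.1934317   5.05078907] 15.9583
released [ 0.40849287 -0.12598814 -0.34438647]
scene 1107 138.68859415305167 ((589.003173828125, -1.4749526977539062), (189.73545837402344, 151.15084838867188), 7.49871301651001)
  lower 1811 ((588.5196533203125, -2.1318588256835938), (190.52162170410156, 149.45816040039062), 9.217377662658691)
side 1156 138.72634499292383 ((590.3202514648438, 1.6607131958007812), (187.78372192382812, 151.8706512451172), 7.663329124450684)
  lower 1851 ((590.5611572265625, 3.3747482299804688), (187.57298278808594, 150.2136993408203), 8.158393859863281)
tilt [4.91719624e-03 3.47730592e-03 1.38704135e+02]
18.5667
```

View pics/c2.png

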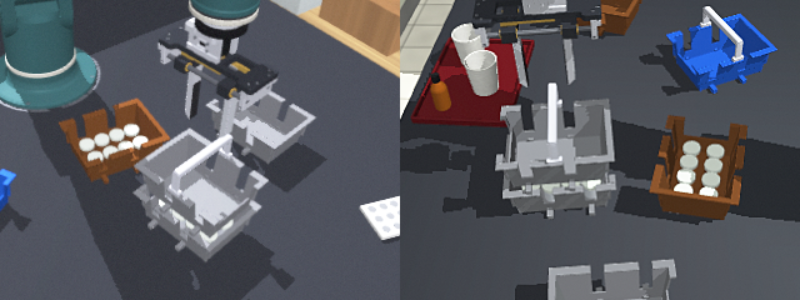

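The crops show the carrier stacked on the pot tote, at (205,165) in the scene half and (555,135) in the side half. Its rim is 70 mm above the lower one, level and centred within about 1 mm. The scoops are at opposite ends and the gripper is clear.

```bash
python3 -c "
from h import *
print(hand_in())"
```

```text
the job is handed in; nothing more can be done
None
```

The grey tote is turned end for end and stacked level on the pot tote's rim, centred within about 1 mm and square within about half a degree; I let go and handed the job in at about 18.6 s, and no verdict was shown.

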